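# Find and mark the balance point of a sign bar

## Task

The aluminium sign bar lies lopsided across the narrow steel edge of the balance stand: slide it gently along over the edge, without lifting it out from between the cheeks, until it balances there level by itself and you have let go of it. Then stand the black pen cap upright on the bar right above the edge to mark the balance point, leaving the bar level. Do not press hard on the stand and leave the two lidded cups near it where they are.

Things in the scene. Friction and masses are not known exactly. Their poses are not given: they have to be found in the camera images.
- bar: Plain aluminium bar 320 x 26 x 14 mm, black end plugs, 0.60 kg. Origin: middle of its underside; y along its length, z up. An unseen slug fixed inside puts its balance point up to 30 mm either side of mid-length. Starts on the edge and one catch rail, tilted 0.09 rad, heavy side down, its middle 54 to 70 mm from the edge on the low side, its balance point 24 to 100 mm.
- edge (a point): Top middle of the stand's steel edge (fulcrum), 60 mm above the desk: flat, 12 mm wide along the bar (y), 32 mm across it (x); with the balance point within 6 mm of it the bar stays level. y is the sliding direction. Two cheeks, 24 mm long and 32 mm apart, flank the bar and reach 12 mm above the edge (2 mm below a level bar's top).
- rail_a: One of two alike fixed catch rails, one on either side of the edge under the bar: 92 mm long along the bar, 20 mm wide, rubber top 51 mm above the desk, middle 62 mm from the edge. Origin under its middle on the desk. A bar that is off balance rests on the outer end of one; its ends never reach the desk.
- rail_b: The other catch rail, same shape, on the other side of the edge.
- cap: Black marker-pen cap, 16 mm thick, 38 mm tall, 0.012 kg, standing upright on the desk. Origin at the centre of its underside, z up.
- cup_a: Bystander: clear specimen cup with a white lid, 58 mm across, 65 mm tall, loose; origin at the centre of its underside.
- cup_b: Bystander: another such lidded cup, loose.
- stand: The balance stand, fixed to the desk: dark foot 90 x 40 x 10 mm, steel wedge and two cheeks. Origin under its middle on the desk, 60 mm below the edge.

How it is judged:
By the outcome, as a careful person would: the job done as asked, in the order asked, and still so for the second after the job is handed in, with the robot touching nothing.
It also fails if it takes over 72 s, if anything falls off the work surface, if the arm or the gripper's body presses on something with over 40 N, if the wrist force passes 120 N, or if a joint passes its speed limit or range.

## Robot

A 7-joint arm with a two-finger parallel gripper is mounted at the origin on the work surface; the furniture and walls round the work are solid. World frame = base frame: x ahead of the robot, y to its left, z up, the work surface at z = 0. Lengths are in m, angles in rad, forces in N, time in s.
With the tool pointing down it reaches from about 0.4 to 0.9 m from the base axis. Payload 5.6 kg.
Tool frame: the origin (TCP) lies between the finger pads; the fingertips stand tips_ahead ahead of it and the grasp point (between the pads) lies 6 mm ahead of it (tips_ahead is the distance from the TCP to the fingertips, in m); z points along the fingers, y is the line along which they close (so a half turn about z gives the same grasp; the last joint's range is limited). The gripper opens to 92 mm and grips with 3 to 60 N. Pads are 20 mm wide; open, the fingers measure 128 mm over their backs; the gripper's body (75 mm by 189 mm) begins 69 mm behind the grasp point.
Start: joints at [-1.384, 0.468, -0.012, 1.603, 0.006, 1.071, -0.056], TCP at [0.148, 0.633, 0.219] pointing down, gripper open.
Joint ranges: [-2.53, 2.53], [-0.31, 2.02], [-1.57, 1.55], [0.28, 2.44], [-1.29, 4.43], [0.15, 1.84], [-2.92, 2.92]. Speed limits (rad/s): [2.57, 2.57, 3.14, 3.14, 3.14, 3.14, 3.14].

## Interface

Orientations are given as [roll, pitch, yaw] about the fixed x, y, z axes, in that order (R = Rz(yaw) Ry(pitch) Rx(roll)).
In Python, from bench import * gives the robot as it stands. The module is installed in compiled form; this text tells all that it offers.
- The arm moves only by the shell command python3 -m crank 'ROWS' [FORCE]. ROWS is JSON, a list of rows, each a list of 3 entries, a list of its own where there are three numbers: the closure in counts, from 0 (fully open) to 255 (shut), then the shift along the tool's x, y, z in mm, then the turn about the tool's z in rad. In form: [[claw, [x, y, z], spin], ...]. A call has 1 to 8 rows; each row is the pose to reach, as a shift and turn from the pose commanded when the call began, along the tool's axes at that moment; what a row does not reach only later rows make up. A row lasts 1/8 s, in which the tool goes at most 62.5 mm and 10.7 degrees, less where a joint would pass 70% of its speed; a pose out of reach is approached as far as the arm can. A call with a gripper value outside its range is refused whole. The fingers move at their own pace and stop on an object; FORCE is the grip in N (left out, the last holds). Time passes only in rows, so rows that repeat a pose let the fingers close. It gives the time, the measured TCP pose, the force, the opening and the grip force at its end, in the units of the state.
- sense(): the state, without advancing time (a new reading comes with each control period).
- snapshot(name): name is "scene" or "top"; returns a dict with "pixels" (420x560x3 uint8, blue, green, red), "range_z" (420x560 float32, m along the optical axis (not along the pixel's ray), 0 where there is no reading), "fx", "fy", "cx", "cy" (pixels), "distortion" ([k1, k2, p1, p2, k3] as OpenCV has them; the pictures are not rectified), "origin" and "rotation" of the camera in the world. Camera axes: x right, y down, z forward; pixel columns grow to the right and rows downward; lengths in m; the calibration is good to about 2 mm. A picture is of the moment at which its call begins.
- hand_in(): hands the job in; it is judged then, once.
The state is a dict: "time": time; "qpos": joint angles; "joint_velocities": joint speeds; "tau": joint torques, N m; "ee_pos": TCP position; "orientation": TCP orientation; "ft_force": force on the tool from outside, world axes, zero at the start; "torque": the same for the moment, N m; "width": finger opening in m; "finger_force": force on a finger pad.
Only numpy, scipy, OpenCV 4.12 (cv2) and the standard library are available. Lean on these libraries where they do the work, as an engineer would, in place of code of your own. Each camera call takes 0.05 s, during which the arm holds its last target. There are 200 camera calls.

## Working session

There is one attempt and no reset: what is moved stays moved. The work goes in short steps, Python scripts to look and compute and a shell command to move; the robot and the scene stay as the last step left them, time stands still between calls to the robot, and variables do not carry over. Pictures are saved under pics/ and viewed, at most 10 in all, crops included, and the job is handed in when it is done.

```bash
mkdir -p pics
python3 - <<'E'
from bench import *
import cv2,numpy as np
s=sense();print({k:np.round(v,3).tolist() for k,v in s.items()})
for n in("scene","top"):
    d=snapshot(n);cv2.imwrite(f"pics/{n}0.png",d["pixels"]);np.savez(f"{n}0.npz",**d)
    print(n,d["fx"],d["fy"],d["cx"],d["cy"],d["distortion"],d["origin"],np.round(d["rotation"],3).tolist())
E
```

```text
{'time': 0.0, 'qpos': [-1.384, 0.468, -0.012, 1.604, 0.006, 1.071, -0.056], 'joint_velocities': [-0.001, 0.001, -0.001, 0.0, 0.001, 0.0, 0.0], 'tau': [-0.0, -52.057, -0.013, -24.375, -0.057, 0.017, 0.0], 'ee_pos': [0.148, 0.632, 0.218], 'orientation': [-3.14, 0.0, 2.912], 'ft_force': [0.428, 0.52, -0.285], 'torque': [-0.015, -0.038, 0.021], 'finger_force': 0.0, 'width': 0.092}
scene 397.36592507076523 397.36592507076523 278.06352171659506 209.68724197879578 [0.03183254 0.         0.         0.         0.        ] [-0.2045267  -0.61043411  0.59784067] [-2.103, -0.016, -0.749]
top 400.0447660869337 400.0447660869337 274.9989061189658 210.53312980565454 [-0.10666069  0.          0.          0.          0.        ] [0.36046829 0.05010612 1.02166208] [-3.083, -0.026, -1.54]
```

View pics/scene0.png

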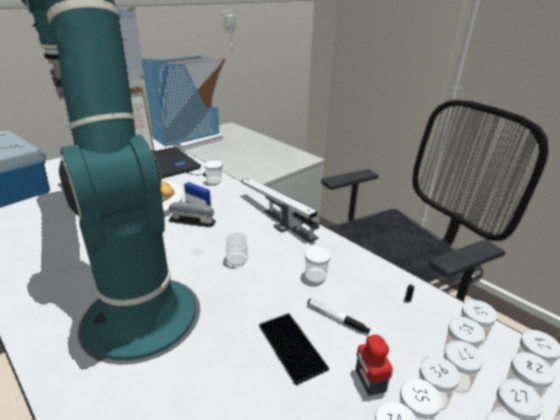

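View pics/top0.png

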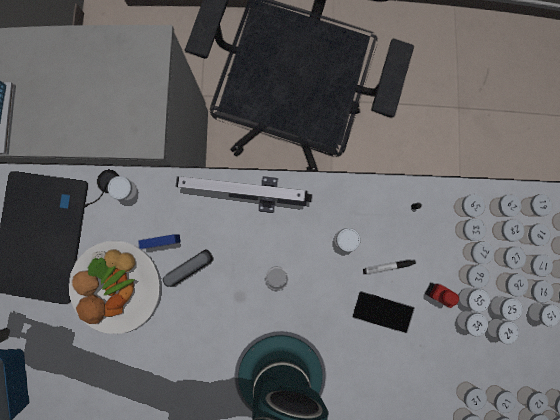

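The top view shows the bar from (178,183) to (311,200), the stand at (268,194), the cap at (417,207), and cups at (347,240), (276,279) and (119,188). The bar's long side runs to the left.

```bash
cat > h.py <<'E'
import cv2,numpy as np
from scipy.spatial.transform import Rotation as Ro
def rays(d,uv):
    K=np.array([[d["fx"],0,d["cx"]],[0,d["fy"],d["cy"]],[0,0,1]],float)
    n=cv2.undistortPoints(np.array(uv,float).reshape(-1,1,2),K,np.array(d["distortion"],float)).reshape(-1,2)
    R=Ro.from_euler("xyz",d["rotation"]).as_matrix()
    return np.array(d["origin"],float),np.c_[n,np.ones(len(n))]@R.T
def onz(d,uv,z):
    o,r=rays(d,uv); return o+r*((z-o[2])/r[:,2])[:,None]
def cloud(d):
    v,u=np.mgrid[:420,:560]; o,r=rays(d,np.c_[u.ravel(),v.ravel()])
    return (o+r*d["range_z"].reshape(-1,1)).reshape(420,560,3)
E
python3 - <<'E'
from h import *
d=dict(np.load("top0.npz")); P=cloud(d)
a=d["pixels"]
c1=cv2.resize(a[165:225,165:325],(800,300),interpolation=cv2.INTER_CUBIC)
e=dict(np.load("scene0.npz"))["pixels"]
c2=cv2.resize(e[170:245,230:330],(400,300),interpolation=cv2.INTER_CUBIC)
c3=cv2.resize(a[180:240,380:460],(400,300),interpolation=cv2.INTER_CUBIC)
cv2.imwrite("pics/c0.png",np.vstack([c1,np.hstack([c2,c3])]))
np.set_printoptions(suppress=True,precision=4)
# bar: points above desk 
for n in("top","scene"):
    d=dict(np.load(n+"0.npz")); P=cloud(d); Z=P[...,2]
    m=(Z>0.047)&(Z<0.12)&(d["range_z"]>0)&(P[...,0]>.3)&(P[...,0]<.85)&(abs(P[...,1])<.6)
    k,l,st,c=cv2.connectedComponentsWithStats(m.astype(np.uint8))
    for i in range(1,k):
        if st[i,4]>30:
            q=P[l==i]; print(n,c[i],st[i].tolist(),q.mean(0),q.min(0),q.max(0))
    m=(d["range_z"]>0)&(P[...,0]>.5)&(P[...,0]<.7)&(abs(P[...,1])<.1)&(abs(Z)<.02); print("desk",np.median(Z[m]))
d=dict(np.load("top0.npz"));P=cloud(d)
m=(a.max(2)<70);k,l,st,c=cv2.connectedComponentsWithStats(m.astype(np.uint8))
for i in range(1,k):
    if 170<c[i][1]<260 and 170<c[i][0]<450: print("dark",c[i],st[i].tolist(),P[l==i].mean(0),onz(d,[c[i]],.038))
E
```

```text
top [119.9646 187.8606] [108, 177, 25, 23, 452] [0.46   0.4046 0.063 ] [0.433  0.3772 0.0487] [0.4866 0.4347 0.0691]
top [244.0367 188.8139] [176, 176, 136, 26, 1580] [0.4665 0.1034 0.0678] [ 0.4393 -0.0607  0.047 ] [0.4947 0.271  0.0879]
top [476.3036 228.7598] [461, 194, 33, 70, 1324] [ 0.3876 -0.477   0.0646] [ 0.302  -0.5236  0.0473] [ 0.4748 -0.4409  0.0717]
top [508.9883 205.4052] [498, 194, 23, 23, 427] [ 0.4492 -0.5671  0.0639] [ 0.422  -0.5993  0.0471] [ 0.4785 -0.5417  0.0704]
top [511.495  230.0553] [500, 219, 22, 23, 398] [ 0.3868 -0.5738  0.0641] [ 0.3589 -0.5999  0.0471] [ 0.4155 -0.5496  0.0697]
top [347.5529 239.5184] [336, 228, 24, 24, 463] [ 0.3527 -0.1502  0.0637] [ 0.3248 -0.1789  0.0502] [ 0.3806 -0.1223  0.0692]
top [156.6743 241.5029] [138, 234, 38, 16, 350] [0.3335 0.309  0.0596] [0.314  0.2652 0.0479] [0.3529 0.3552 0.0656]
top [512.2981 255.5559] [502, 246, 21, 19, 322] [ 0.3223 -0.5767  0.0639] [ 0.3004 -0.5999  0.0471] [ 0.3467 -0.555   0.0713]
desk -0.00017630054236783543
scene [212.9206 165.5238] [204, 160, 19, 12, 189] [0.4566 0.4004 0.061 ] [0.4312 0.3
[... 1567 characters left out ...]
561 -0.0268  0.0812] [[ 0.4605 -0.0303  0.038 ]]
dark [415.4909 205.8545] [411, 203, 10, 7, 55] [ 0.4429 -0.3329  0.0244] [[ 0.4418 -0.3278  0.038 ]]
dark [308. 206.] [308, 206, 1, 1, 1] [ 0.4349 -0.0587  0.0038] [[ 0.4324 -0.055   0.038 ]]
dark [299. 209.] [299, 209, 1, 1, 1] [ 0.4267 -0.0361  0.0001] [[ 0.4242 -0.0329  0.038 ]]
dark [176.9048 238.5476] [174, 235, 6, 9, 42] [0.3418 0.2665 0.0306] [[0.3419 0.2649 0.038 ]]
dark [336. 241.] [336, 241, 1, 1, 1] [ 0.3483 -0.123   0.0587] [[ 0.348  -0.1268  0.038 ]]
dark [341.5 249.5] [341, 249, 2, 2, 2] [ 0.328  -0.1375  0.0563] [[ 0.3274 -0.141   0.038 ]]
dark [344. 251.] [344, 251, 1, 1, 1] [ 0.3225 -0.1551 -0.0005] [[ 0.3239 -0.1473  0.038 ]]
```

View pics/c0.png

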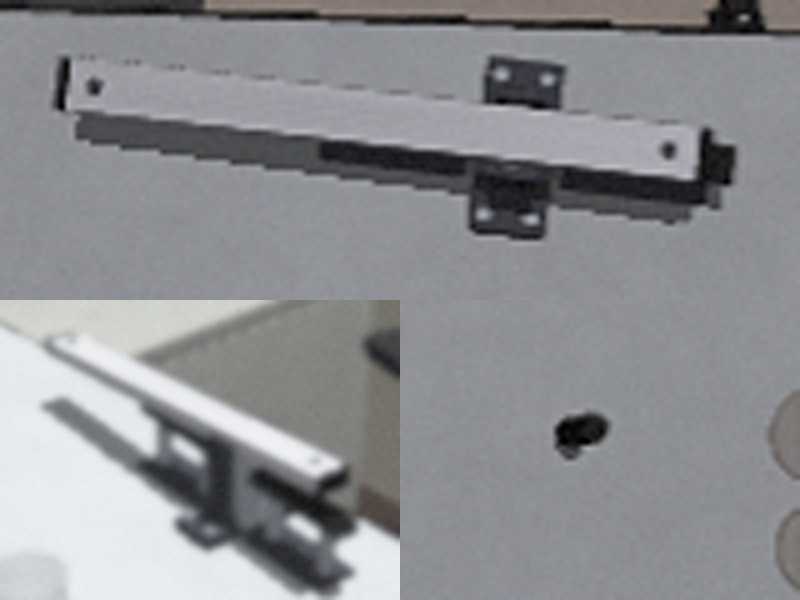

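The crop shows the bar's top face from crop (60,85) to (712,155), with the left end low. The foot's corners are at (490,57), (567,66), (470,230) and (545,238), and the cap's top is at about (592,428) in crop coordinates.

Run:
```python
from h import *
np.set_printoptions(suppress=True,precision=4)
d=dict(np.load("top0.npz"));P=cloud(d);a=d["pixels"]
f=lambda x,y:((x+.5)/5-.5+165,(y+.5)/5-.5+165)
q=onz(d,[f(490,57),f(567,66),f(545,238),f(470,230)],.01);print(q,q.mean(0))
print("foot x-axis", np.degrees(np.arctan2(*((q[0]+q[1]-q[2]-q[3])[[1,0]]))))
# cap: top and base
g=lambda x,y:((x+.5)/5-.5+380,(y-300+.5)/5-.5+180)
print("cap top",onz(d,[g(592,428)],.038),"base",onz(d,[g(570,437)],.004))
for n in("top","scene"):
    d=dict(np.load(n+"0.npz"));P=cloud(d);a=d["pixels"];Z=P[...,2]
    m=(Z>.05)&(Z<.1)&(abs(P[...,0]-.465)<.05)&(P[...,1]>-.075)&(P[...,1]<.29)&(a.min(2)>(110 if n=="top" else 140))&(d["range_z"]>0)
    m=cv2.erode(m.astype(np.uint8),np.ones((3,3),np.uint8))>0
    p=P[m]; A=np.c_[p[:,1],np.ones(len(p))]
    k=np.ones(len(p),bool)
    for _ in range(5):
        cz=np.linalg.lstsq(A[k],p[k,2],rcond=None)[0]; r=p[:,2]-A@cz; k=abs(r)<.004
    cx=np.linalg.lstsq(A[k],p[k,0],rcond=None)[0]
    print(n,"z=",cz,"x=",cx,k.sum(),p[k].min(0),p[k].max(0))
    # cap cloud
    m=(abs(P[...,0]-.44)<.03)&(abs(P[...,1]+.33)<.04)&(Z>.006)&(Z<.05); p=P[m]
    print("cap",len(p),p.min(0),p.max(0),np.median(p,0)); t=p[p[:,2]>.033]; print(t.mean(0) if len(t) else 0)
```

```text
[[0.5072 0.0598 0.01  ]
 [0.5039 0.0205 0.01  ]
 [0.4158 0.0289 0.01  ]
 [0.4187 0.067  0.01  ]] [0.4614 0.0441 0.01  ]
foot x-axis -5.084712337926145
cap top [[ 0.451  -0.5522  0.038 ]] base [[ 0.4489 -0.5601  0.004 ]]
top z= [-0.0914  0.0786] x= [0.0901 0.458 ] 960 [ 0.4453 -0.0379  0.0529] [0.4897 0.2614 0.0842]
cap 48 [ 0.4367 -0.341   0.0072] [ 0.4511 -0.3287  0.0428] [ 0.4437 -0.3324  0.0343]
[ 0.4438 -0.3352  0.0376]
scene z= [-0.091   0.0794] x= [0.0862 0.4556] 324 [ 0.4425 -0.0371  0.055 ] [0.4873 0.258  0.0836]
cap 110 [ 0.4338 -0.344   0.006 ] [ 0.4476 -0.3293  0.0402] [ 0.4382 -0.3378  0.0257]
[ 0.4408 -0.3367  0.0368]
```

Stand edge is at about (0.4615, 0.044), with the bar direction b ≈ (0.0886, 0.996) and the low side at +y. The cap is at about (0.442, −0.336). My plan is to grip across the bar on its low side, slide it along its own tilted line, and release to test the balance.

```bash
cat >> h.py <<'E'
E0=np.array([.4615,.044]); B=np.array([.0886,.9961])
def go(p,yaw=None):
    from bench import sense
    s=sense(); R=Ro.from_euler("xyz",s["orientation"]).as_matrix()
    d=(np.array(p)-s["ee_pos"])@R*1000
    y=s["orientation"][2]; dy=0 if yaw is None else -((yaw-y+np.pi)%(2*np.pi)-np.pi)
    print("t",s["time"],"shift",np.round(d,1).tolist(),"spin",round(dy,3),"yaw",round(y,3))
def tilt(name=None):
    from bench import snapshot
    d=snapshot("top"); P=cloud(d); a=d["pixels"]; Z=P[...,2]
    if name: cv2.imwrite("pics/"+name,a)
    s=(P[...,:2]-E0)@B; t=(P[...,:2]-E0)@np.array([B[1],-B[0]])
    m=(Z>.055)&(Z<.098)&(abs(t)<.012)&(abs(s)<.25)&(a.min(2)>100)&(d["range_z"]>0)
    A=np.c_[s[m],np.ones(m.sum())]; z=Z[m]; k=np.ones(len(z),bool)
    for _ in range(6):
        c=np.linalg.lstsq(A[k],z[k],rcond=None)[0]; k=abs(z-A@c)<.004
    ct=np.linalg.lstsq(A[k],t[m][k],rcond=None)[0]; ss=s[m][k]
    print("slope %.4f z0 %.4f  side %.4f yawerr %.4f  s %.3f..%.3f n%d"%(c[0],c[1],ct[1],ct[0],ss.min(),ss.max(),k.sum()))
    return d,P
E
python3 -c "
from h import *
go([.4725,.1685,.16],1.482);tilt()"
```

```text
t 0.1 shift [-421.6, -377.7, 59.0] spin 1.43 yaw 2.912
slope -0.0894 z0 0.0747  side 0.0000 yawerr -0.0008  s -0.085..0.221 n1186
```

```bash
python3 -m crank '[[0,[-55,-50,0],0.17],[0,[-105,-95,0],0.34],[0,[-155,-140,0],0.51],[0,[-210,-190,0],0.68],[0,[-260,-235,20],0.85],[0,[-310,-280,30],1.02],[0,[-365,-330,45],1.2],[0,[-421,-378,59],1.36]]' 10; python3 -c "
from h import *
go([.4725,.1685,.12],1.482)"
```

```text
time: 1.15
ee_pos: [0.432, 0.2243, 0.1733]
orientation: [3.141, -0.001, 1.547]
ft_force: [0.5, 0.6, 0.6]
width: 0.0921
finger_force: 0.0
t 1.15 shift [-54.9, 41.8, 53.3] spin 0.065 yaw 1.547
```

```bash
python3 -m crank '[[0,[0,0,0],0],[0,[0,0,0],0]]'; python3 -c "
from h import *
go([.4725,.1685,.08],1.482)"
```

```text
time: 1.4
ee_pos: [0.4308, 0.2264, 0.1734]
orientation: [-3.141, -0.0, 1.553]
ft_force: [0.3, 0.5, -0.2]
width: 0.0922
finger_force: 0.0
t 1.4 shift [-57.2, 42.8, 93.3] spin 0.071 yaw 1.553
```

```bash
python3 -m crank '[[0,[-40,30,30],0.07],[0,[-57,43,50],0.07],[0,[-57,43,80],0.07],[0,[-57,43,93],0.07],[0,[-57,43,93],0.07],[0,[-57,43,93],0.07]]'; python3 -c "
from h import *
go([.4725,.1685,.064],1.482)"
```

```text
time: 2.15
ee_pos: [0.4735, 0.1692, 0.0813]
orientation: [3.14, -0.001, 1.483]
ft_force: [-0.6, 0.1, 0.0]
width: 0.0921
finger_force: 0.0
t 2.15 shift [-0.8, -1.0, 17.3] spin 0.001 yaw 1.483
```

```bash
python3 -m crank '[[0,[0,-1,10],0],[130,[0,-1,17],0],[150,[0,-1,17],0],[165,[0,-1,17],0],[255,[0,-1,17],0],[255,[0,-1,17],0],[255,[0,-1,17],0]]' 10; python3 -c "
from h import *
tilt()"
```

```text
time: 3.02
ee_pos: [0.4722, 0.1683, 0.0636]
orientation: [3.141, -0.0, 1.482]
ft_force: [1.0, -0.8, -0.2]
width: 0.0341
finger_force: 0.0
slope -0.0889 z0 0.0747  side -0.0001 yawerr 0.0003  s -0.085..0.107 n751
```

```bash
python3 -m crank '[[255,[0,0,0],0],[255,[0,0,0],0],[255,[0,0,0],0]]'; python3 -m crank '[[255,[0,0,-2],0],[255,[0,0,-4],0],[255,[0,0,-4],0],[255,[0,0,-4],0]]';python3 -c "
from h import *
from bench import *
import numpy as np
L=[]
for i in range(6): snapshot('top');L.append(np.r_[sense()['ft_force'],sense()['torque']])
print(np.mean(L,0).round(3),np.std(L,0).round(3),sense()['ee_pos'])
tilt()"
```

```text
time: 3.45
ee_pos: [0.4725, 0.1683, 0.0636]
orientation: [3.141, -0.0, 1.482]
ft_force: [1.5, 0.4, 0.6]
width: 0.0259
finger_force: 10.0
time: 3.95
ee_pos: [0.4718, 0.1681, 0.0673]
orientation: [-3.141, 0.0, 1.482]
ft_force: [0.8, 0.5, -3.7]
width: 0.0255
finger_force: 10.0
[ 0.527  0.08  -3.514 -0.026 -0.038  0.056] [0.421 0.37  0.356 0.041 0.028 0.02 ] [0.47192214 0.16808263 0.06736342]
slope -0.0604 z0 0.0745  side -0.0001 yawerr 0.0008  s -0.086..0.107 n748
```

```bash
python3 -m crank '[[255,[-5,0,-0.3],0],[255,[-13,0,-0.8],0],[255,[-22,0,-1.3],0],[255,[-31,0,-1.9],0],[255,[-40,0,-2.4],0],[255,[-48,0,-2.9],0],[255,[-53,0,-3.2],0],[255,[-53,0,-3.2],0]]';python3 -c "
from h import *
from bench import *
import numpy as np
L=[]
for i in range(8): snapshot('top');L.append(np.r_[sense()['ft_force'],sense()['torque']])
print(np.mean(L,0).round(3),np.std(L,0).round(3),sense()['ee_pos'])
tilt()"
```

```text
time: 5.3
ee_pos: [0.4673, 0.1145, 0.0707]
orientation: [-3.142, 0.001, 1.481]
ft_force: [-0.2, -1.5, -2.4]
width: 0.0256
finger_force: 10.0
[ 0.241 -1.774 -2.023 -0.383  0.053  0.021] [0.632 0.525 0.405 0.027 0.02  0.034] [0.46729799 0.11532086 0.07056301]
slope -0.0557 z0 0.0744  side -0.0000 yawerr 0.0008  s -0.139..0.037 n725
```

```bash
python3 -m crank '[[255,[-3,0,-0.2],0],[255,[-7,0,-0.4],0],[255,[-11,0,-0.6],0],[255,[-15,0,-0.9],0],[255,[-19,0,-1.1],0],[255,[-19,0,-1.1],0],[255,[-19,0,-1.1],0]]';python3 -c "
from h import *
from bench import *
import numpy as np
L=[]
for i in range(8): snapshot('top');L.append(np.r_[sense()['ft_force'],sense()['torque']])
print(np.mean(L,0).round(3),np.std(L,0).round(3),sense()['ee_pos'])
tilt()"
```

```text
time: 6.62
ee_pos: [0.4658, 0.0959, 0.0718]
orientation: [3.141, 0.0, 1.481]
ft_force: [0.8, -0.7, 0.5]
width: 0.0259
finger_force: 10.0
[ 0.272 -0.712  0.038 -0.269 -0.042  0.025] [0.372 0.425 0.438 0.11  0.034 0.024] [0.46572377 0.09602555 0.07171344]
slope -0.0559 z0 0.0743  side -0.0003 yawerr -0.0021  s -0.158..0.010 n695
```

The vertical load at the grip is about zero, so the bar is near balance. Now I'll open gently to test.

```bash
python3 -m crank '[[178,[0,0,0],0],[170,[0,0,0],0],[165,[0,0,0],0],[165,[0,0,0],0],[165,[0,0,0],0],[165,[0,0,0],0]]';python3 -c "
from h import *
tilt()"
```

```text
time: 7.82
ee_pos: [0.4657, 0.0965, 0.0718]
orientation: [-3.142, -0.0, 1.482]
ft_force: [-0.5, -1.0, 0.4]
width: 0.0323
finger_force: 0.0
slope 0.0774 z0 0.0744  side -0.0004 yawerr -0.0035  s -0.160..0.011 n684
```

```bash
python3 -m crank '[[165,[0,0,0],0],[165,[0,0,0],0],[165,[0,0,0],0],[165,[0,0,0],0]]';python3 -c "
from h import *
tilt('r1.png');go([.4657,.0965,.0778],1.482)"
```

```text
time: 8.38
ee_pos: [0.4657, 0.0965, 0.0718]
orientation: [3.142, -0.0, 1.482]
ft_force: [-0.5, 0.6, 0.1]
width: 0.0325
finger_force: 0.0
slope 0.0609 z0 0.0741  side -0.0003 yawerr -0.0032  s -0.160..0.011 n683
t 8.425 shift [-0.0, -0.0, -6.0] spin -0.0 yaw 1.482
```

```bash
for i in 1 2 3; do python3 -m crank '[[165,[0,0,0],0],[165,[0,0,0],0],[165,[0,0,0],0]]' >/dev/null;python3 -c "
from h import *
tilt()"; done
```

```text
slope 0.0416 z0 0.0743  side -0.0001 yawerr -0.0008  s -0.160..0.011 n683
slope 0.0141 z0 0.0740  side -0.0001 yawerr -0.0002  s -0.159..0.010 n699
slope -0.0016 z0 0.0740  side -0.0001 yawerr -0.0003  s -0.159..0.011 n693
```

```bash
for i in 1 2 3; do python3 -m crank '[[165,[0,0,0],0],[165,[0,0,0],0],[165,[0,0,0],0],[165,[0,0,0],0]]' >/dev/null;python3 -c "
from h import *
tilt()"; done
```

```text
slope 0.0190 z0 0.0740  side -0.0001 yawerr -0.0001  s -0.160..0.011 n681
slope 0.0278 z0 0.0743  side -0.0002 yawerr -0.0008  s -0.160..0.011 n685
slope 0.0135 z0 0.0740  side -0.0001 yawerr -0.0005  s -0.160..0.011 n686
```

It returns toward level only very slowly, so the balance point is barely inside the −y edge. I'll regrip and slide back about 5.5 mm.

```bash
python3 -m crank '[[165,[0,0,0],0],[165,[0,0,0],0],[165,[0,0,0],0],[165,[0,0,0],0]]';python3 -c "
from h import *
tilt()";  python3 -m crank '[[255,[0,0,0],0],[255,[0,0,0],0],[255,[0,0,0],0],[255,[1.5,0,0],0],[255,[3.5,0,0],0],[255,[5.5,0,0],0],[255,[5.5,0,0],0],[255,[5.5,0,0],0]]';python3 -c "
from h import *
tilt()"
```

```text
time: 11.85
ee_pos: [0.4657, 0.0965, 0.0717]
orientation: [3.142, -0.0, 1.482]
ft_force: [-0.3, -0.2, -0.1]
width: 0.0327
finger_force: 0.0
slope 0.0064 z0 0.0741  side -0.0001 yawerr -0.0007  s -0.160..0.011 n688
time: 12.9
ee_pos: [0.466, 0.1021, 0.0717]
orientation: [-3.141, -0.0, 1.482]
ft_force: [-0.6, -1.4, -1.1]
width: 0.026
finger_force: 10.0
slope 0.0174 z0 0.0742  side -0.0004 yawerr -0.0016  s -0.154..0.018 n677
```

```bash
python3 -m crank '[[180,[0,0,0],0],[176,[0,0,0],0],[172,[0,0,0],0],[165,[0,0,0],0],[165,[0,0,0],0]]';for i in 1 2 3; do python3 -c "
from h import *
tilt()";  python3 -m crank '[[165,[0,0,0],0],[165,[0,0,0],0],[165,[0,0,0],0]]' >/dev/null; done;python3 -c "
from h import *
tilt()"
```

```text
time: 13.58
ee_pos: [0.4662, 0.102, 0.0718]
orientation: [3.141, -0.0, 1.482]
ft_force: [0.9, -0.5, -0.5]
width: 0.0324
finger_force: 0.0
slope -0.0082 z0 0.0741  side -0.0004 yawerr -0.0021  s -0.153..0.018 n684
slope 0.0035 z0 0.0739  side -0.0005 yawerr -0.0027  s -0.154..0.018 n686
slope -0.0006 z0 0.0741  side -0.0004 yawerr -0.0020  s -0.154..0.018 n691
slope -0.0028 z0 0.0738  side -0.0005 yawerr -0.0037  s -0.154..0.018 n680
```

Balanced level. Now I'll open, retreat upward, and go to the cap.

```bash
python3 -m crank '[[120,[0,0,0],0],[60,[0,0,0],0],[30,[0,0,-10],0],[30,[0,0,-50],0],[30,[0,0,-90],0],[30,[0,0,-90],0]]';python3 -c "
from h import *
from bench import *
d,P=tilt();Z=P[...,2]
m=(abs(P[...,0]-.442)<.03)&(abs(P[...,1]+.335)<.03)&(Z>.03)&(Z<.05);print('cap',P[m].mean(0),m.sum())
m=(d['pixels'].max(2)<60)&(abs(P[...,0]-.442)<.03)&(abs(P[...,1]+.335)<.03)&(Z>.006);v,u=np.nonzero(m)
print(u.min(),u.max(),v.min(),v.max(),onz(d,[(u.mean(),v.mean())],.03))
import cv2
e=snapshot('scene');cv2.imwrite('pics/s2.png',cv2.resize(e['pixels'][100:310,200:480],(800,600)))
Q=cloud(e);m=(abs(Q[...,0]-.442)<.03)&(abs(Q[...,1]+.335)<.03)&(Q[...,2]>.006)&(Q[...,2]<.05);p=Q[m];print('scene cap',(p.min(0)+p.max(0))/2)
go([.442,-.336,.13],1.482)"
```

```text
time: 15.65
ee_pos: [0.4683, 0.1026, 0.165]
orientation: [3.136, -0.004, 1.482]
ft_force: [0.2, -0.5, -0.2]
width: 0.0811
finger_force: 0.0
slope 0.0003 z0 0.0741  side -0.0003 yawerr -0.0011  s -0.154..0.012 n656
cap [ 0.44387492 -0.33512414  0.03794031] 25
411 420 203 208 [[ 0.44305644 -0.33177867  0.03      ]]
scene cap [ 0.44255182 -0.33634516  0.02254894]
t 15.75 shift [-438.6, 14.8, 31.8] spin -0.0 yaw 1.482
```

View pics/s2.png

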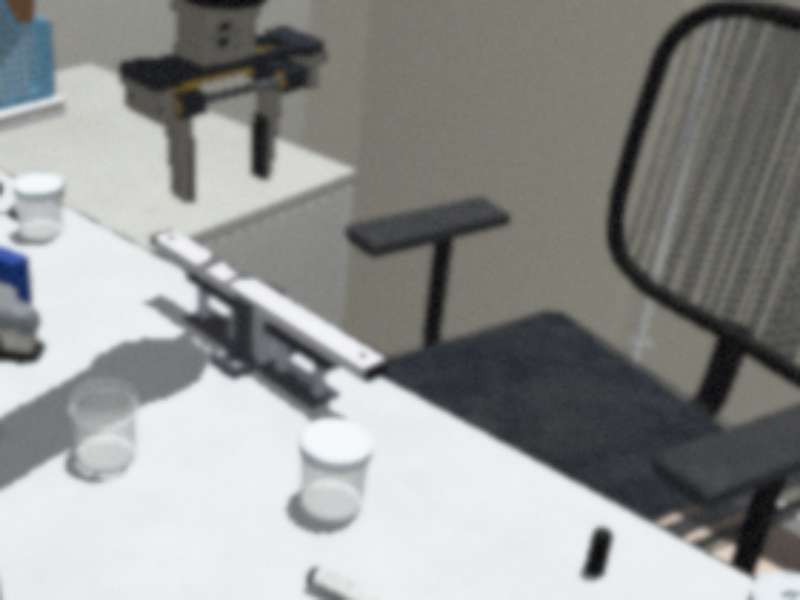

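The picture shows the bar level at (265,300), the fingers clear above it, and the cap standing at (598,552). Moving over the cap now.

```bash
python3 -m crank '[[30,[-55,2,0],0],[30,[-110,4,0],0],[30,[-165,6,0],0],[30,[-220,8,0],0],[30,[-275,10,0],0],[30,[-330,12,10],0],[30,[-385,14,20],0],[30,[-438,16,32],0]]';python3 -m crank '[[30,[0,0,0],0],[30,[0,0,0],0],[30,[0,0,0],0]]';python3 -c "
from h import *
from bench import *
d,P=tilt()
Q=cloud(snapshot('scene'));m=(abs(Q[...,0]-.443)<.08)&(abs(Q[...,1]+.336)<.025)&(Q[...,2]>.05)&(Q[...,2]<.2);p=Q[m];print('tips',np.percentile(p[:,2],[0,1,3,10]) if len(p) else 0)
go([.443,-.336,.032],1.482)"
```

```text
time: 16.75
ee_pos: [0.4422, -0.337, 0.1281]
orientation: [-3.14, -0.001, 1.482]
ft_force: [0.8, 1.2, -0.4]
width: 0.0806
finger_force: 0.0
time: 17.12
ee_pos: [0.4436, -0.3338, 0.1295]
orientation: [-3.141, -0.001, 1.484]
ft_force: [-0.3, -0.8, -0.7]
width: 0.0812
finger_force: 0.0
slope -0.0019 z0 0.0739  side -0.0003 yawerr -0.0012  s -0.154..0.156 n1223
tips [0.12484682 0.12717757 0.12952064 0.13516674]
t 17.225 shift [-1.9, -0.7, 97.9] spin 0.002 yaw 1.484
```

```bash
python3 -m crank '[[30,[-2,-0.7,40],0],[30,[-2,-0.7,70],0],[60,[-2,-0.7,85],0],[100,[-2,-0.7,98],0],[130,[-2,-0.7,100],0],[160,[-2,-0.7,100],0],[180,[-2,-0.7,100],0],[190,[-2,-0.7,100],0]]' 6;python3 -m crank '[[255,[0,0,0],0],[255,[0,0,0],0],[255,[0,0,0],0],[255,[0,0,0],0],[255,[0,0,0],0]]'
```

```text
time: 18.23
ee_pos: [0.4426, -0.3378, 0.0303]
orientation: [3.141, 0.0, 1.482]
ft_force: [0.0, 0.4, -0.2]
width: 0.0243
finger_force: 0.0
time: 18.85
ee_pos: [0.4424, -0.3377, 0.0299]
orientation: [3.141, 0.0, 1.482]
ft_force: [0.2, 0.4, 2.1]
width: 0.0144
finger_force: 5.9
```

```bash
python3 -m crank '[[255,[0,0,-5],0],[255,[0,0,-25],0],[255,[0,0,-60],0],[255,[0,0,-110],0],[255,[0,0,-110],0],[255,[0,0,-110],0]]';python3 -c "
from h import *
from bench import *
e=snapshot('scene');a=e['pixels'];s=sense();print(s['ee_pos'],s['width'],s['finger_force'])
t=snapshot('top')
R=Ro.from_euler('xyz',e['rotation']).as_matrix();c=(np.array(s['ee_pos'])-e['origin'])@R;u=int(e['cx']+e['fx']*c[0]/c[2]);v=int(e['cy']+e['fy']*c[1]/c[2]);print(u,v)
cv2.imwrite('pics/s3.png',cv2.resize(a[v-40:v+40,u-50:u+50],(800,600),interpolation=cv2.INTER_CUBIC))"
```

```text
time: 19.6
ee_pos: [0.4423, -0.3373, 0.1403]
orientation: [3.141, -0.0, 1.482]
ft_force: [0.2, 0.2, -1.0]
width: 0.015
finger_force: 5.9
[ 0.44192063 -0.33703176  0.13949012] 0.01473434084357375 5.925801245721232
419 247
```

View pics/s3.png

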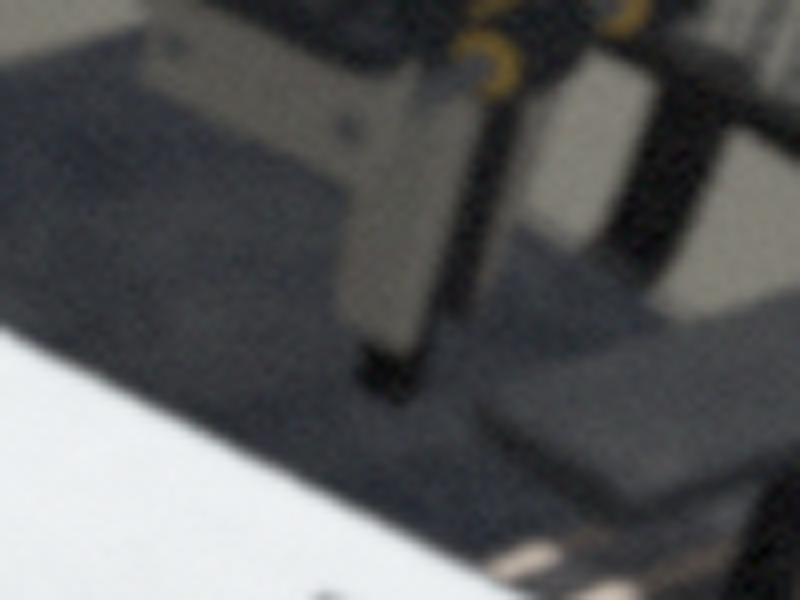

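The picture shows the cap at (390,380), held upright below the fingers. Before placing I'll double-check the edge centre with the arm clear of it.

Run:
```python
from h import *
from bench import *
for n in("top","scene"):
    d=snapshot(n);P=cloud(d);Z=P[...,2];s=(P[...,:2]-E0)@B;t=(P[...,:2]-E0)@np.array([B[1],-B[0]])
    for nm,m in(("foot",(Z>.006)&(Z<.013)&(abs(t)<.047)&(abs(t)>.025)&(abs(s)<.03)),("cheek",(Z>.03)&(Z<.075)&(abs(t)>.0155)&(abs(t)<.03)&(abs(s)<.04)),("rail",(Z>.025)&(Z<.053)&(abs(t)<.022)&(abs(s)<.13))):
        q=s[m]; print(n,nm,m.sum(),np.percentile(q,[0,3,50,97,100]).round(4) if len(q) else 0, t[m].min() if len(q) else 0,t[m].max() if len(q) else 0)
    if n=="top": a=d
import cv2
cv2.imwrite("pics/t4.png",cv2.resize(a["pixels"][170:218,240:304],(800,600),interpolation=cv2.INTER_CUBIC))
tilt();go([.4615,.044,.14],1.482)
```

```text
top foot 193 [-0.0283 -0.0164  0.0007  0.019   0.02  ] -0.04490357100384621 0.04498661113190554
top cheek 68 [-0.0093 -0.0087  0.0013  0.011   0.0127] -0.02213775819873111 0.022429208096805816
top rail 13 [-0.0137 -0.0126  0.0077  0.0157  0.0166] -0.021766786824886017 0.01762660248178333
scene foot 66 [-0.021  -0.0185 -0.0017  0.0177  0.0204] -0.04576132012194704 0.028021846807319197
scene cheek 112 [-0.012  -0.0112 -0.0007  0.0126  0.0136] -0.022619146580085625 0.02323199820538577
scene rail 344 [-0.1073 -0.1045 -0.0118  0.0982  0.1091] -0.021513903956777332 0.009024643129979372
slope -0.0028 z0 0.0740  side -0.0003 yawerr -0.0009  s -0.154..0.157 n1222
t 19.85 shift [381.6, -14.2, -0.9] spin -0.0 yaw 1.482
```

View pics/t4.png

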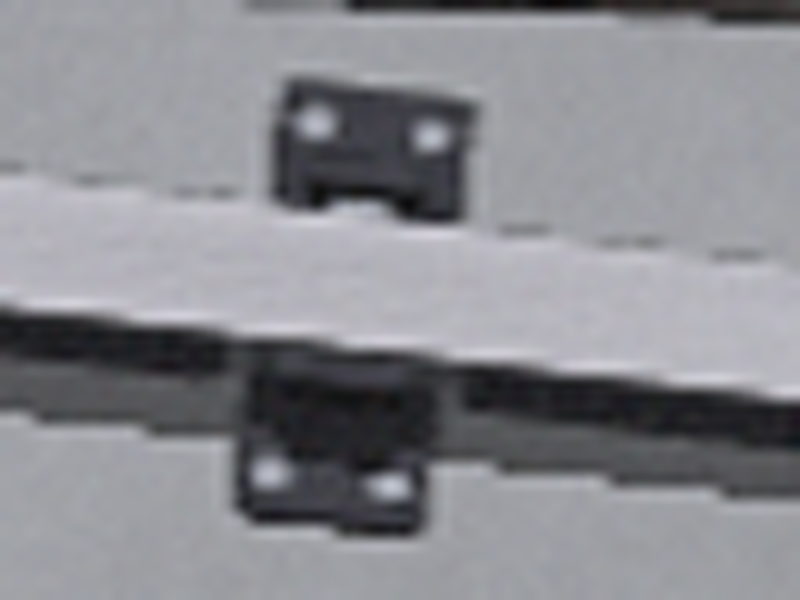

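The picture shows the foot centred at about (360,300) under the level bar, and the cloud puts the edge centre within about 1 mm of my estimate.

```bash
python3 -m crank '[[255,[40,-2,-10],0],[255,[95,-4,-10],0],[255,[150,-6,-10],0],[255,[205,-8,-10],0],[255,[260,-10,-10],0],[255,[315,-12,-5],0],[255,[360,-13,0],0],[255,[380.5,-14.2,0],0]]';python3 -m crank '[[255,[0,0,0],0],[255,[0,0,0],0],[255,[0,0,0],0],[255,[0,0,0],0]]';python3 -c "
from h import *
go([.4614,.043,.108],1.482)"
```

```text
time: 20.85
ee_pos: [0.4613, 0.0452, 0.1389]
orientation: [-3.14, 0.0, 1.485]
ft_force: [-0.4, -0.6, -0.2]
width: 0.0149
finger_force: 5.9
time: 21.35
ee_pos: [0.462, 0.0416, 0.1398]
orientation: [3.142, 0.0, 1.48]
ft_force: [0.3, 0.2, 0.4]
width: 0.0145
finger_force: 5.9
t 21.35 shift [1.3, -0.7, 31.8] spin -0.002 yaw 1.48
```

```bash
python3 -m crank '[[255,[1.2,-0.5,10],0],[255,[1.2,-0.5,20],0],[255,[1.2,-0.5,28],0],[255,[1.2,-0.5,32],0],[255,[1.2,-0.5,33],0],[255,[1.2,-0.5,33],0]]';python3 - <<'E'
from h import *
from bench import *
L=[];z=[]
for i in range(5):
    d=snapshot("scene");s=sense();L.append(s['ft_force']);z.append(s['ee_pos'])
print(np.mean(L,0),np.mean(z,0))
cv2.imwrite("pics/s5.png",cv2.resize(d["pixels"][165:240,240:340],(800,600),interpolation=cv2.INTER_CUBIC))
E
```

```text
time: 22.1
ee_pos: [0.4617, 0.0438, 0.1068]
orientation: [3.141, -0.0, 1.482]
ft_force: [-0.1, -0.1, -0.7]
width: 0.0148
finger_force: 5.9
[ 0.0033562  -0.12032948 -0.29823759] [0.46179703 0.0439107  0.10698226]
```

View pics/s5.png

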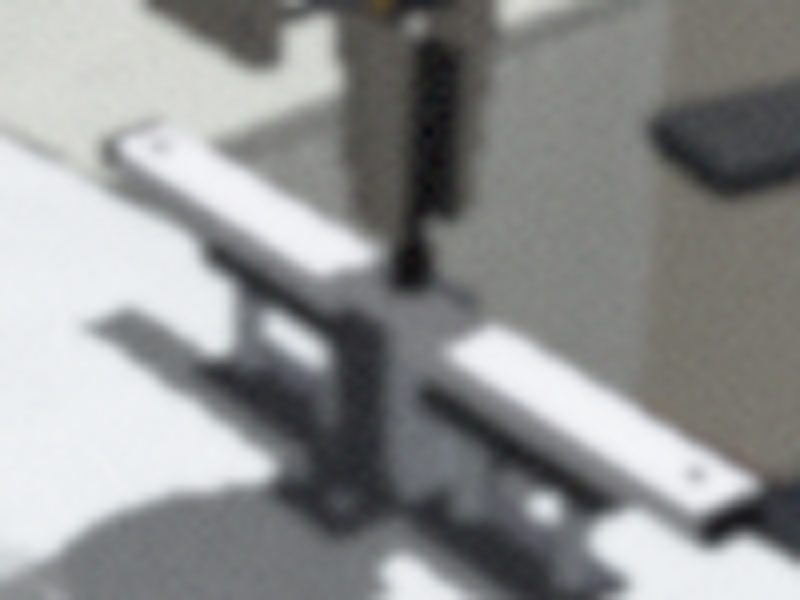

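The cap's bottom is at (410,280), just above the level bar at the stand. I'll lower the last few millimetres, watching the force.

```bash
cat > f.py <<'E'
from h import *
from bench import *
L=[]
for i in range(6): snapshot("top");L.append(sense()['ft_force'])
print(np.mean(L,0).round(2)); tilt()
E
python3 -m crank '[[255,[0,0,1],0],[255,[0,0,2],0],[255,[0,0,2],0]]'|sed -n '2p;4p'; python3 f.py;python3 -m crank '[[255,[0,0,0.5],0],[255,[0,0,1],0],[255,[0,0,1],0]]'|sed -n '2p;4p'; python3 f.py
```

```text
ee_pos: [0.4615, 0.0439, 0.1047]
ft_force: [-0.2, -0.0, 0.2]
[-0.03 -0.2  -0.31]
slope -0.0020 z0 0.0739  side -0.0004 yawerr -0.0008  s -0.154..0.156 n629
ee_pos: [0.4617, 0.0439, 0.1038]
ft_force: [-0.5, -0.4, 2.3]
[0.05 0.01 1.14]
slope -0.0024 z0 0.0742  side -0.0004 yawerr -0.0012  s -0.154..0.157 n627
```

Contact at about 1.4 N. Releasing slowly.

```bash
python3 -m crank '[[211,[0,0,0],0],[208,[0,0,0],0],[204,[0,0,0],0],[198,[0,0,0],0],[185,[0,0,0],0],[160,[0,0,0],0],[140,[0,0,0],0],[140,[0,0,0],0]]'; python3 f.py;  python3 -m crank '[[140,[0,0,-5],0],[140,[0,0,-15],0],[140,[0,0,-35],0],[140,[0,0,-70],0],[140,[0,0,-100],0],[140,[0,0,-100],0]]'
python3 - <<'E'
from h import *
from bench import *
d=snapshot("scene");t=tilt()
cv2.imwrite("pics/s6.png",cv2.resize(d["pixels"][150:240,220:340],(800,600),interpolation=cv2.INTER_CUBIC))
Q=cloud(d);s=(Q[...,:2]-E0)@B;m=(Q[...,2]>.08)&(Q[...,2]<.12)&(abs(Q[...,0]-.4615)<.03)&(abs(s)<.05);p=Q[m]
print(m.sum(),(p.min(0)+p.max(0))/2,p[:,2].max(),(s[m].min()+s[m].max())/2)
E
```

```text
time: 24.8
ee_pos: [0.4616, 0.0438, 0.1037]
orientation: [3.142, 0.0, 1.482]
ft_force: [0.2, 0.5, -0.9]
width: 0.0413
finger_force: 0.0
[0.41 0.17 0.11]
slope -0.0021 z0 0.0739  side -0.0004 yawerr -0.0015  s -0.154..0.155 n631
time: 25.9
ee_pos: [0.4632, 0.0442, 0.2062]
orientation: [3.137, -0.003, 1.482]
ft_force: [-0.4, 0.1, -0.1]
width: 0.0418
finger_force: 0.0
slope -0.0021 z0 0.0741  side -0.0002 yawerr -0.0016  s -0.154..0.157 n493
75 [0.46317015 0.04343218 0.09748574] 0.1142188864403354 -0.0004643612090953599
```

View pics/s6.png

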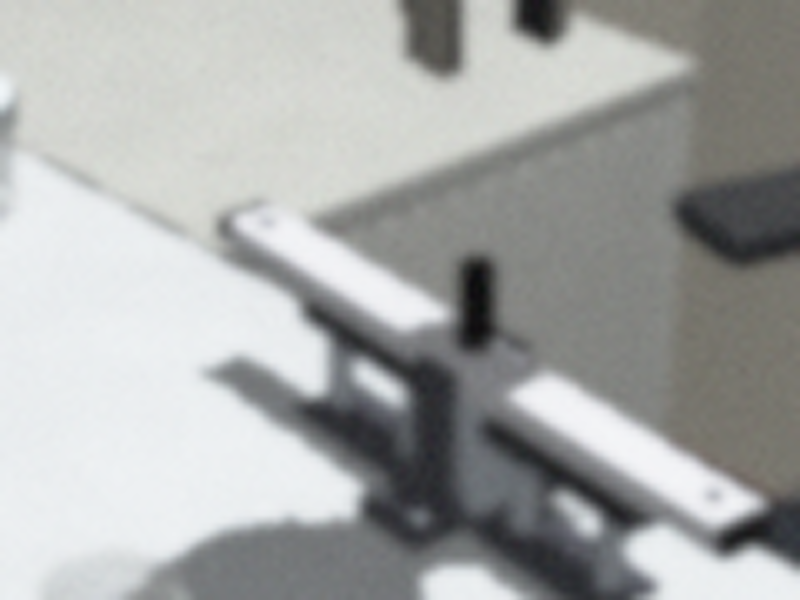

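The cap stands upright at (478,300), above the edge at offset −0.5 mm, with the bar level and the gripper clear.

```bash
python3 -m crank '[[140,[0,0,0],0],[140,[0,0,0],0],[140,[0,0,0],0],[140,[0,0,0],0]]'|head -1; python3 -c "
from h import *
tilt()
from bench import *
print(hand_in())"
```

```text
time: 26.5
slope -0.0021 z0 0.0740  side -0.0002 yawerr -0.0017  s -0.154..0.156 n496
the job is handed in; nothing more can be done
None
```

The job is handed in at 26.5 s: the bar balances level by itself on the edge (slope about 0.002 rad), the cap stands upright within about 1 mm of the edge centre, and the gripper is clear with the cups left untouched.

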